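# Find and mark a loaded beam's balance point

## Robot

A 6-joint arm with a two-finger parallel gripper is mounted at the origin on the work surface. World frame = base frame: x ahead of the robot, y to its left, z up, the work surface at z = 0. Lengths are in m, angles in rad, forces in N, time in s.
With the tool pointing down it reaches from about 0.375 to 0.9 m from the base axis. Payload 3.1 kg.
Tool frame: the origin (TCP) lies at the centre of the arm's flange, where the gripper is bolted on; the fingertips stand tip_reach ahead of it and the grasp point (between the pads) lies 164 mm ahead of it (tip_reach is the distance from the TCP to the fingertips, in m); z points along the fingers, y is the direction in which the jaws open and shut (so a half turn about z gives the same grasp; the last joint's range is limited). The gripper opens to 87 mm and grips with 3 to 60 N. Pads are 19 mm wide; open, the fingers measure 117 mm over their backs; the gripper's body (75 mm by 190 mm) begins 51 mm behind the grasp point.
Start: joints at [-1.397, 0.527, 1.433, -0, 1.181, -0.178], TCP at [0.216, -0.586, 0.405] pointing down, gripper open.
Joint ranges: [-3.08, 3.08], [-0.75, 2.2], [0.22, 2.44], [-1.43, 4.57], [0, 2.65], [-2.85, 2.85]. Speed limits (rad/s): [2.79, 2.79, 3.14, 3.14, 3.14, 3.14].

## Interface

Orientations are given as a unit quaternion [x, y, z, w].
In Python, from rig import get_obs, camera, hand_in, tip_reach gives the robot as it stands. The module is installed in compiled form; this text tells all that it offers.
- The arm moves only by the tool servo_tool, never from a script. Its argument "steps" is one flat list of numbers, 5 for each row, row after row: the finger opening in m, from 0 to 0.087, then the shift along the tool's x, y, z in m, then the turn about the tool's z in rad. A call has 1 to 12 rows; each row is the pose to reach, as a shift and turn from the pose commanded when the call began, along the tool's axes at that moment; what a row does not reach only later rows make up. A row lasts 1/8 s, in which the tool goes at most 62.5 mm and 10.7 degrees, less where a joint would pass 70% of its speed; a pose out of reach is approached as far as the arm can. A call with a gripper value outside its range is refused whole. The fingers move at their own pace and stop on an object; "force" is the grip in N (left out, the last holds). Time passes only in rows, so rows that repeat a pose let the fingers close. It gives the time, the measured TCP pose, the force and the opening at its end, in the units of the state.
- get_obs(): the state, without advancing time (a new reading comes with each control period).
- camera(name): name is "side" or "top"; returns a dict with "pixels" (384x512x3 uint8, blue, green, red), "vertical_fov" (degrees; the focal length in pixels is half the picture's height over the tangent of half this angle, whatever the lens; pixels are square), "cx", "cy" (the principal point, pixels), "T" (4x4, takes a point from camera to world coordinates). Camera axes: x right, y up, looking along -z (the intrinsics and any distortion apply to the point x, -y, -z); pixel columns grow to the right and rows downward; lengths in m; the calibration is good to about 2 mm. A picture is of the moment at which its call begins. There is no depth.
- hand_in(): hands the job in, once; it reports no verdict.
The state is a dict: "time": time; "q": joint angles; "joint_velocities": joint speeds; "joint_torque": joint torques, N m; "position": TCP position; "tool_rot": TCP orientation; "ft_force": force on the tool from outside, world axes, zero at the start; "moment": the same for the moment, N m; "grip_width": finger opening in m.
Only numpy, scipy, OpenCV 4.12 (cv2) and the standard library are available. Lean on these libraries where they do the work, as an engineer would, in place of code of your own. Each camera call takes 0.05 s, during which the arm holds its last target.

## Task

Slide the square beam forward along its slideway, without lifting it and pushing gently, until it only just tips over the fulcrum edge by its own weight and its front rests lightly on the sill. Then mark the balance point: set the saddle clip astride the tipped beam directly above the fulcrum edge and let go, leaving the beam tipped and the other things on the desk alone.

Things in the scene. Friction and masses are not known exactly. Their poses are not given: they have to be found in the camera images.
- rig: Fixed grey jig, 60 mm wide. Origin on the desk below the fulcrum edge; +x is the sliding direction, out over the edge; z up. From x = -300 to 0 mm a block with a flat top 60 mm up; its square end at x = 0 is the fulcrum edge. Two guide rails on top, 8 mm high, 6 mm thick, 26 mm apart inside, from x = -290 to -70 mm. Beyond the edge, a base 12 mm high to x = 130 mm carries the sill.
- edge (a point): middle of the fulcrum edge: on the jig's centre line, at the top of the block (60 mm above the desk); axes as the jig's. A clip set or pressed a few mm behind it can tip a just-tipped beam back level; 2 to 3 mm beyond it is safe.
- sill: Steel crosspiece fixed to the jig, 12 mm long (jig x), 50 mm wide, centred 90 mm beyond the fulcrum edge; origin at its underside. Its top is 50.5 mm above the desk, 9.5 mm below the edge, so a tipped beam stops there at about 0.11 rad. It may carry under 0.3 N, that is, the beam's balance point may pass the edge by at most about 7 mm.
- beam: Loose aluminium square tube with black end caps, 360 mm long (x), 22 by 22 mm, about 0.36 kg, lying level between the guide rails, its front 60 to 90 mm out over the edge. Origin at the centre of its underside, +x towards the front. A weight sealed inside hides its balance point: within 35 mm of mid-length, either way.
- beam_tail (a point): centre of the beam's rear end face (on the slideway), 11 mm above its underside; this end is pushed. It rises by 14 to 26 mm when the beam tips. A finger touching the tail holds it down by friction: back off to see whether the beam tips.
- beam_front (a point): centre of the beam's front end face (out over the edge), 11 mm above its underside. It sinks by about 14 to 26 mm when the beam tips.
- clip: Loose dark steel saddle clip, 30 g, standing on the desk: upside-down U with a grip block. Origin on the desk, mid-way between the feet; x along the slot. 20 mm long (x), 40 mm wide; legs 6 mm thick, 14 mm tall, 28 mm apart inside; plate 5 mm thick (14 to 19 mm up); grip block 14 by 14 mm, 28 mm tall (19 to 47 mm up). Seated: slot along the beam, plate down on the beam's top.
- vial: bystander: amber vial, 28 mm across, 55 mm tall; origin under its centre. Leave it alone.
- jar: bystander: white jar, 44 mm across, 60 mm tall; origin under its centre. Leave it alone.
- flask: bystander: amber bottle, 48 mm across, 100 mm tall; origin under its centre. Leave it alone.
- weight: bystander: brass weight, 26 mm across, 30 mm tall; origin under its centre. Leave it alone.
Mind the look-alikes: they are no part of the job. Leave any blue or turquoise look-alike of the clip alone.

How it is judged:
On the way:
1. the beam has tipped by itself, untouched, and its front rests lightly (under 0.3 N) on the sill (angle between beam's own z axis and vertical between 0.075 and 0.14 rad and contact force between beam and sill below 0.3 N and contact force between each of the arm, the fingers and beam below 0.02 N and linear speed of beam below 0.02 m/s), for 0.2 s.
At the end, for the whole second after the job is handed in: The beam rests tipped (0.075 to 0.14 rad) over the edge, its front pressing on the sill with under 0.3 N; the clip sits fully down astride the beam, roughly in line with it (0.35 rad), its middle within 7 mm of the edge along the jig and 5 mm of the beam's centre line; both at rest (angle between beam's own z axis and vertical between 0.075 and 0.14 rad and contact force between beam and sill below 0.3 N and x of clip in the frame of edge between -0.007 and 0.007 m and z of clip in the frame of beam between 0.006 and 0.0105 m and y of clip in the frame of beam between -0.005 and 0.005 m and angle between the x axis of clip and the x axis of beam, either way round below 0.35 rad and linear speed of each of beam, clip below 0.01 m/s); the robot touches nothing.
It fails at once if the beam is shoved or pressed by the robot with more than 18 N (contact force between any of the arm, the fingers and beam above 18 N).
It fails at once if the clip is pressed on the beam with more than 18 N (contact force between clip and beam above 18 N).
It fails at once if the beam is lifted off the jig (height (world z) of beam above 0.085 m).
It fails at once if a bystander is moved by more than 20 mm (distance of any of vial, jar, flask, weight from where it was at the start of the episode above 0.02 m).
It also fails if it takes over 72 s, if anything falls off the work surface, if the arm or the gripper's body presses on something with over 40 N, if the wrist force passes 120 N, or if a joint passes its speed limit or range.

## Working session

There is one attempt and no reset: what is moved stays moved. The work goes in short steps, Python scripts to look and compute and a tool call to move; the robot and the scene stay as the last step left them, time stands still between calls to the robot, and variables do not carry over. Pictures are saved under pics/ and viewed, and the job is handed in when it is done.

Besides the shell and the picture viewer there is one more tool, called after "Call:" as name(argument=value, ...), one argument or row to a line, values as JSON. servo_tool: Moves the arm, as the interface text tells. Its arguments: {"type":"object","properties":{"steps":{"type":"array"},"force":{"type":"number"}},"required":["steps"]}

```bash
mkdir -p pics
cat > h.py <<'E'
import numpy as np, cv2, json
from rig import get_obs, camera, hand_in, tip_reach
def snap(n,f):
    c=camera(n); cv2.imwrite('pics/'+f+'.png',c['pixels']); 
    np.savez('pics/'+f+'.npz',**{k:v for k,v in c.items()}); return c
def load(f):
    return dict(np.load('pics/'+f+'.npz',allow_pickle=True))
def K(c):
    f=192/np.tan(np.radians(float(c['vertical_fov']))/2); return f,float(c['cx']),float(c['cy'])
def ray(c,u,v):
    f,cx,cy=K(c); d=np.array([(u-cx)/f,-(v-cy)/f,-1]); T=c['T']; return T[:3,3],T[:3,:3]@d
def at(c,u,v,z):
    o,d=ray(c,u,v); return o+d*(z-o[2])/d[2]
def proj(c,p):
    f,cx,cy=K(c); T=c['T']; q=T[:3,:3].T@(np.array(p)-T[:3,3]); return cx+f*q[0]/-q[2], cy-f*q[1]/-q[2]
E
python3 - <<'E'
from h import *
for n in('side','top'):
    c=snap(n,n+'0'); print({k:(v if k!='pixels' else v.shape) for k,v in c.items()})
print(get_obs(), tip_reach)
E
```

```text
{'pixels': (384, 512, 3), 'vertical_fov': 43.37767508755657, 'cx': 242.41754984785217, 'cy': 198.25597877385223, 'T': array([[ 0.98522163,  0.11444094, -0.12744258,  0.42075145],
       [-0.17122599,  0.63860962, -0.75023957, -0.80188617],
       [-0.00447206,  0.76097373,  0.64876728,  0.75647296],
       [ 0.        ,  0.        ,  0.        ,  1.        ]])}
{'pixels': (384, 512, 3), 'vertical_fov': 51.41950132440433, 'cx': 264.6226406699731, 'cy': 192.75757707629535, 'T': array([[ 0.0175048 ,  0.99630987, -0.08402514,  0.45829058],
       [-0.99981831,  0.01680823, -0.00899037, -0.03543291],
       [-0.00754488,  0.08416725,  0.99642308,  0.92206695],
       [ 0.        ,  0.        ,  0.        ,  1.        ]])}
{'time': 0.1, 'q': array([-1.39651223e+00,  5.28359697e-01,  1.43378064e+00, -3.82898354e-05,
        1.18140648e+00, -1.78493130e-01]), 'joint_velocities': array([ 0.00070196, -0.00153669, -0.0027398 , -0.00017613,  0.00032587,
       -0.00091671]), 'joint_torque': array([-6.45963632e-05, -4.40985882e+01, -1.77150857e+01,  6.35472802e-02,
        5.34121692e-02, -4.88682485e-05]), 'position': array([ 0.2159129 , -0.58618545,  0.40387539]), 'tool_rot': array([ 9.84482072e-01,  1.75482461e-01, -1.56483081e-05, -9.77119069e-04]), 'ft_force': array([-0.85962961, -0.05209786,  0.03150016]), 'moment': array([ 0.00321568, -0.0298956 ,  0.01455339]), 'grip_width': 0.08699661926691257} 0.1822
```

View pics/side0.png

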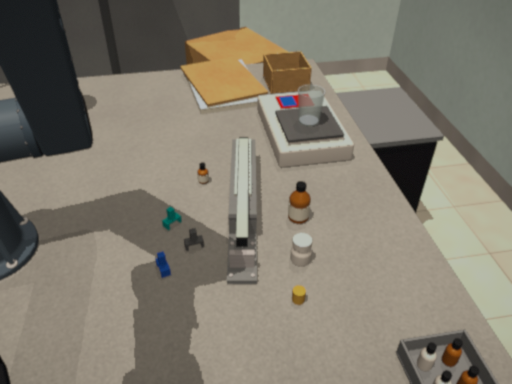

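View pics/top0.png

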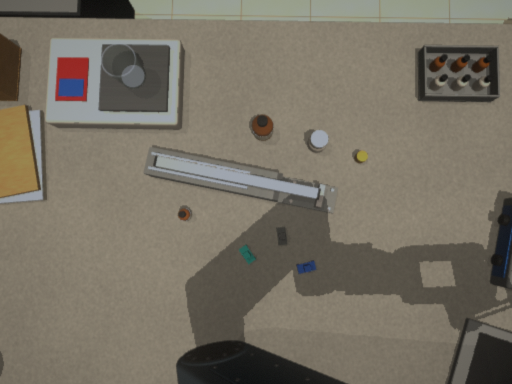

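Run:
```python
from h import *
a=cv2.imread('pics/top0.png')[135:285,135:345]
cv2.imwrite('pics/top0z.png',cv2.resize(a,None,fx=3.8,fy=3.8,interpolation=cv2.INTER_CUBIC))
a=cv2.imread('pics/side0.png')[130:285,150:320]
cv2.imwrite('pics/side0z.png',cv2.resize(a,None,fx=3.8,fy=3.8,interpolation=cv2.INTER_CUBIC))
```

```text
(no output)
```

View pics/top0z.png

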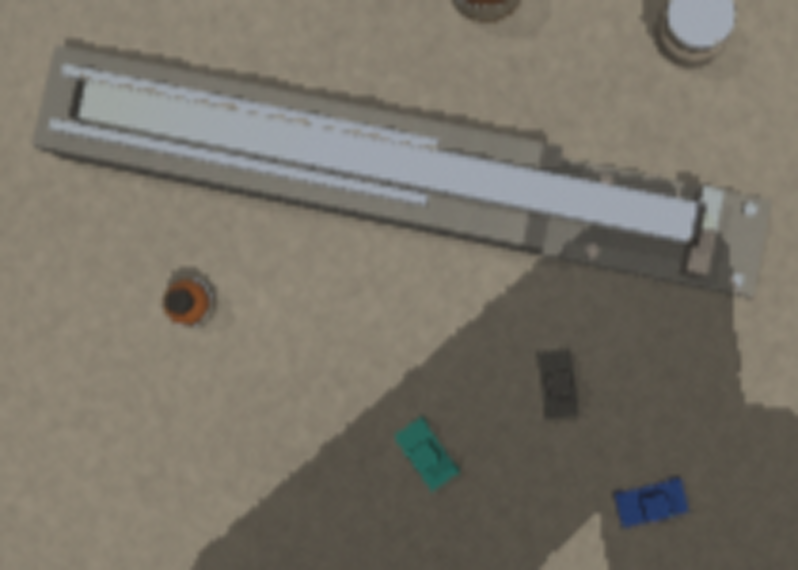

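View pics/side0z.png

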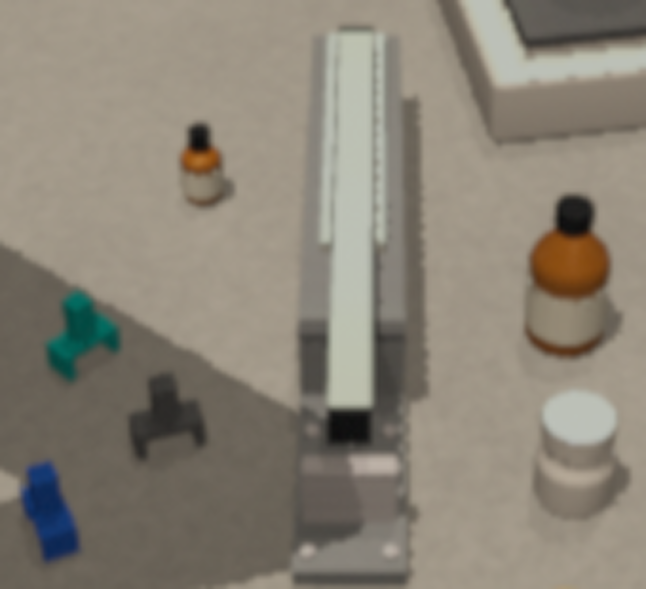

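```bash
cat >> h.py <<'E'
def P(f,zx,zy): # zoom->px
    ox,oy={'t':(135,135),'s':(150,130)}[f]
    return (zx+.5)/3.8-.5+ox,(zy+.5)/3.8-.5+oy
def W(th,p):
    c,s=np.cos(th[2]),np.sin(th[2]); p=np.array(p)
    return np.array([th[0]+c*p[0]-s*p[1],th[1]+s*p[0]+c*p[1],p[2]])
E
python3 - <<'E'
from h import *
from scipy.optimize import least_squares
t,s=load('top0'),load('side0')
pts=[ # cam, jig pt, zoom px
('t',(-.07,-.019,.068),(427,206)),('t',(-.07,.019,.068),(438,138)),('t',(-.29,.019,.068),(63,65)),('t',(-.29,-.019,.068),(50,128)),
('t',(0,.03,.06),(546,134)),('t',(0,-.03,.06),(541,249)),('t',(-.3,.03,.06),(67,41)),('t',(-.3,-.03,.06),(37,147)),
('t',(.13,-.03,.012),(750,297)),('t',(.13,.03,.012),(770,200)),
('s',(-.07,-.019,.068),(318,241)),('s',(-.07,.019,.068),(386,243)),
('s',(0,-.03,.06),(300,322)),('s',(0,.03,.06),(405,322)),
('s',(.13,-.03,.012),(293,573)),('s',(.13,.03,.012),(409,573)),
('s',(.084,-.025,.0505),(302,456)) ,('s',(.084,.025,.0505),(398,456)),
]
def res(th,full=False):
    r=[]
    for k,p,z in pts:
        c=t if k=='t' else s
        w=W(th,p); 
        if k=='s': w=w+np.array([th[3],th[4],th[5]])
        r.append(np.array(proj(c,w))-P(k,*z))
    r=np.array(r)
    return r if full else np.r_[r.ravel(), np.array(th[3:])*300]
so=least_squares(res,[.45,-.05,-1.7,0,0,0],loss='soft_l1')
print(so.x); print(res(so.x,True).round(1))
E
```

```text
[ 5.45278659e-01 -6.11325895e-02 -1.75327533e+00  8.16591419e-04
  4.76229934e-04  2.36936569e-03]
[[-0.4 -0.5]
 [ 0.3  0.2]
 [-0.1 -0.5]
 [-0.6 -0. ]
 [ 4.5  3.1]
 [ 0.4 -0.2]
 [-3.5  0.8]
 [-1.7 -0.5]
 [ 0.9 -0.1]
 [ 0.5 -0.3]
 [ 0.7  0.2]
 [-0.1 -0.3]
 [-0.5  3. ]
 [ 0.2  3.1]
 [-0.2 -0.6]
 [-0.4 -0.5]
 [ 0.2 -0.3]
 [-0.  -0.2]]
```

Run:
```python
from h import *
from scipy.optimize import least_squares
t,s=load('top0'),load('side0')
pts=[
('t',(-.07,-.019,.068),(427,206)),('t',(-.07,.019,.068),(438,138)),('t',(-.29,.019,.068),(63,65)),('t',(-.29,-.019,.068),(50,128)),
('t',(0,-.03,.06),(541,249)),
('t',(.13,-.03,.012),(750,297)),('t',(.13,.03,.012),(770,200)),
('s',(-.07,-.019,.068),(318,241)),('s',(-.07,.019,.068),(386,243)),
('s',(0,-.03,.06),(300,333)),('s',(0,.03,.06),(405,333)),
('s',(.13,-.03,.012),(293,573)),('s',(.13,.03,.012),(409,573)),
('s',(.084,-.025,.0505),(302,456)) ,('s',(.084,.025,.0505),(398,456)),
]
def res(th,full=False):
    r=[]
    for k,p,z in pts:
        c=t if k=='t' else s
        w=W(th,p)
        w=w+np.array(th[3:6])*(1 if k=='s' else -1)
        r.append(np.array(proj(c,w))-P(k,*z))
    r=np.array(r)
    return r if full else np.r_[r.ravel(), np.array(th[3:])*300]
so=least_squares(res,[.45,-.05,-1.7,0,0,0],loss='soft_l1')
th=so.x; print(th); print(res(th,True).round(1).tolist())
np.save('rig.npy',th)
O=th[3:6]
def jig(w): 
    c_,s_=np.cos(th[2]),np.sin(th[2]); d=w[:2]-th[:2]; return np.array([c_*d[0]+s_*d[1],-s_*d[0]+c_*d[1]])*1000
# beam
for k,z,h in [('t',(697,203),.082),('t',(690,240),.082),('t',(73,100),.082),('s',(328,408),.082),('s',(373,408),.082),('s',(328,440),.06),('s',(371,440),.06),('s',(355,30),.082)]:
    c=t if k=='t' else s; w=at(c,*P(k,*z),h)-O*(1 if k=='s' else -1); print(k,z,w.round(4),jig(w).round(1))
# clip feet/plate
for k,z,h in [('t',(538,351),.019),('t',(571,348),.019),('t',(578,416),.019),('t',(546,419),.019),('t',(557,375),.047),('s',(141,456),0),('s',(202,443),0),('s',(163,376),.047)]:
    c=t if k=='t' else s; w=at(c,*P(k,*z),h)-O*(1 if k=='s' else -1); print(k,z,w.round(4))
for a,z in [('t',(185,300))]:
    print('vial',at(t,*P('t',*z),.055))
cx=cv2.imread('pics/top0.png')[215:285,230:330]
cv2.imwrite('pics/clipz.png',cv2.resize(cx,None,fx=8,fy=8,interpolation=cv2.INTER_CUBIC))
cx=cv2.imread('pics/side0.png')[205:275,150:250]
cv2.imwrite('pics/clipzs.png',cv2.resize(cx,None,fx=8,fy=8,interpolation=cv2.INTER_CUBIC))
```

```text
[ 5.45552921e-01 -6.09780331e-02 -1.75302522e+00  4.54135250e-04
 -2.63387764e-04  2.39510563e-03]
[[-0.5, -0.4], [0.1, 0.4], [-0.0, -0.1], [-0.5, 0.2], [0.2, -0.0], [0.6, -0.0], [0.1, -0.1], [0.7, 0.4], [-0.1, -0.1], [-0.5, 0.2], [0.2, 0.3], [-0.2, -0.4], [-0.4, -0.3], [0.2, -0.1], [0.0, 0.0]]
t (697, 203) [ 0.5415 -0.1409  0.0844] [79.3 10.5]
t (690, 240) [ 0.5208 -0.1371  0.0844] [ 79.4 -10.6]
t (73, 100) [0.5937 0.2093 0.0844] [-274.6   -1.7]
s (328, 408) [ 0.5201 -0.1352  0.0796] [ 77.6 -11.6]
s (373, 408) [ 0.5431 -0.1393  0.0796] [77.5 11.8]
s (328, 440) [ 0.5196 -0.1369  0.0576] [ 79.3 -11.8]
s (371, 440) [ 0.5418 -0.1408  0.0576] [79.2 10.8]
s (355, 30) [0.5949 0.211  0.0796] [-276.5   -0.8]
t (538, 351) [ 0.4578 -0.055   0.0214]
t (571, 348) [ 0.4599 -0.0746  0.0214]
t (578, 416) [ 0.4199 -0.0793  0.0214]
t (546, 419) [ 0.4178 -0.0604  0.0214]
t (557, 375) [ 0.4443 -0.0656  0.0494]
s (141, 456) [ 0.422  -0.0734 -0.0024]
s (202, 443) [ 0.4571 -0.0693 -0.0024]
s (163, 376) [ 0.4391 -0.0598  0.0446]
vial [0.48296349 0.14849038 0.055     ]
```

View pics/clipz.png

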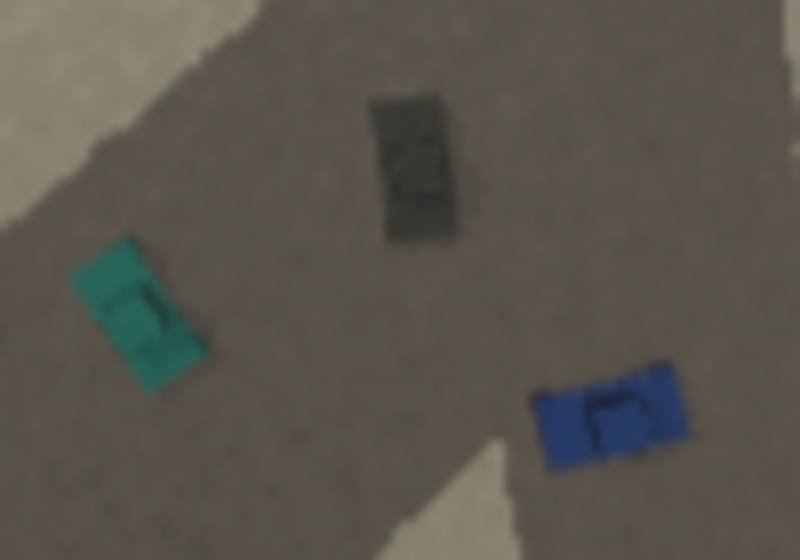

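View pics/clipzs.png

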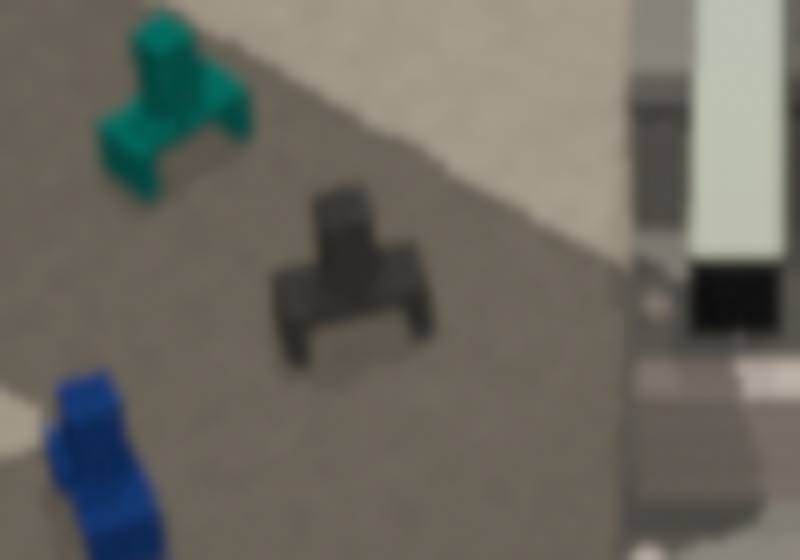

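```bash
cat >> h.py <<'E'
import os
if os.path.exists('rig.npy'):
    th=np.load('rig.npy'); O=th[3:6]
def pw(k,c,w): return proj(c,np.array(w)+O*(1 if k=='s' else -1))
def pt(k,c,u,v,h):
    sg=1 if k=='s' else -1
    return at(c,u,v,h+O[2]*sg)-O*sg
def jig(w):
    c_,s_=np.cos(th[2]),np.sin(th[2]); d=np.array(w)[:2]-th[:2]; return np.array([c_*d[0]+s_*d[1],-s_*d[0]+c_*d[1]])
from scipy.spatial.transform import Rotation as R
def go(x,y,tipz,yaw_tool_x):
    """shift in tool axes to world TCP"""
    o=get_obs(); Rm=R.from_quat(o['tool_rot']).as_matrix()
    d=np.array([x,y,tipz+tip_reach])-o['position']
    cur=np.arctan2(Rm[1,0],Rm[0,0])
    tr=-(yaw_tool_x-cur); tr=(tr+np.pi)%(2*np.pi)-np.pi
    print('shift',(Rm.T@d).round(4),'turn',round(tr,4),'t',o['time'],'F',o['ft_force'].round(2))
E
python3 - <<'E'
from h import *
from scipy.optimize import least_squares
t,s=load('top0'),load('side0')
Z=lambda k,z:((z[0]+.5)/8-.5+(230 if k=='t' else 150),(z[1]+.5)/8-.5+(215 if k=='t' else 205))
# clip frame: x slot dir = world -y-ish, y = +x-ish
pts=[('t',(-.01,.02,.019),(372,100)),('t',(.01,.02,.019),(437,96)),('t',(.01,-.02,.019),(456,236)),('t',(-.01,-.02,.019),(386,242)),
('t',(.007,-.007,.047),(444,198)),('t',(.007,.007,.047),(440,137)),
('s',(.01,-.02,0),(287,362)),('s',(.01,.02,0),(421,337)),('s',(.01,-.014,0),(306,367)),('s',(.01,-.02,.019),(280,294)),('s',(.01,.02,.019),(426,260)),('s',(.007,-.007,.047),(319,207)),('s',(-.007,.007,.047),(358,183))]
def res(p,full=False):
    r=np.array([np.array(pw(k,t if k=='t' else s,W(p,q)))-Z(k,z) for k,q,z in pts]); return r if full else r.ravel()
so=least_squares(res,[.44,-.066,-1.45],loss='soft_l1'); print(so.x,res(so.x,True).round(1).tolist())
np.save('clip.npy',so.x)
print('rig',th)
print('clip yaw vs rig',so.x[2]-th[2])
for nm,u,v,h in [('scale corner',180,125,.05),('scale',180,40,.05),('beaker',105,70,.1),('flask',262,122,.1),('jar',319,137,.06),('vial',184,213,.055),('weight',362,156,.03),('teal',248,254,.047),('blue',306,267,.047)]:
    w=pt('t',t,u,v,h); print(nm,w.round(3),jig(w).round(3))
for x in (-.36,-.31): 
    w=W(th,(x,0,.1)); print(w); go(w[0],w[1],.1,th[2]+np.pi)
E
```

```text
[ 0.43785859 -0.06568475 -1.46396479] [[-0.5, 0.4], [0.2, 0.1], [-0.6, 0.4], [-0.6, 0.4], [-0.4, -0.1], [-0.5, 1.1], [0.0, 0.7], [1.6, 0.0], [0.4, -0.5], [0.2, 3.0], [0.4, 3.4], [0.1, 2.2], [0.4, -0.6]]
rig [ 5.45552921e-01 -6.09780331e-02 -1.75302522e+00  4.54135250e-04
 -2.63387764e-04  2.39510563e-03]
clip yaw vs rig 0.28906043382851876
scale corner [0.681 0.164 0.05 ] [-0.246  0.093]
scale [0.878 0.171 0.05 ] [-0.289  0.285]
beaker [0.786 0.317 0.1  ] [-0.416  0.168]
flask [ 0.678 -0.02   0.1  ] [-0.064  0.123]
jar [ 0.657 -0.145  0.06 ] [0.063 0.125]
vial [0.485 0.147 0.055] [-0.194 -0.098]
weight [ 0.621 -0.247  0.03 ] [0.169 0.108]
teal [0.398 0.006 0.047] [-0.039 -0.157]
blue [ 0.372 -0.12   0.047] [ 0.09  -0.159]
[0.61079285 0.29306116 0.1       ]
shift [ 0.6743 -0.6884  0.1232] turn -1.0358 t 0.1 F [-0.86 -0.05  0.03]
[0.60173174 0.24388905 0.1       ]
shift [ 0.6488 -0.6454  0.1231] turn -1.0358 t 0.1 F [-0.86 -0.05  0.03]
```

Call:
servo_tool(
  steps=[0.0,0.649,-0.645,0.1,-1.036,0.0,0.649,-0.645,0.1,-1.036,0.0,0.649,-0.645,0.1,-1.036,0.0,0.649,-0.645,0.1,-1.036,0.0,0.649,-0.645,0.1,-1.036,0.0,0.649,-0.645,0.1,-1.036,0.0,0.649,-0.645,0.1,-1.036,0.0,0.649,-0.645,0.1,-1.036,0.0,0.649,-0.645,0.1,-1.036,0.0,0.649,-0.645,0.1,-1.036,0.0,0.649,-0.645,0.1,-1.036,0.0,0.649,-0.645,0.1,-1.036],
  force=20,
)

```text
time: 1.6
position: [0.5312, 0.0915, 0.3228]
tool_rot: [0.768, 0.64, -0.0, -0.0]
ft_force: [0.7, -0.9, 0.3]
grip_width: 0.0003
```

Run:
```python
from h import *
w=W(th,(-.31,0,.1)); go(w[0],w[1],.12,th[2]+np.pi)
```

```text
shift [0.1626 0.0418 0.0205] turn 0.0005 t 1.6 F [ 0.71 -0.94  0.31]
```

Call:
servo_tool(
  steps=[0.0,0.163,0.042,0.02,0,0.0,0.163,0.042,0.02,0,0.0,0.163,0.042,0.02,0,0.0,0.163,0.042,0.02,0,0.0,0.163,0.042,0.02,0],
)

```text
time: 2.22
position: [0.6008, 0.2419, 0.3026]
tool_rot: [0.768, 0.64, -0.001, -0.0]
ft_force: [1.0, -0.1, -0.4]
grip_width: 0.0005
```

Run:
```python
from h import *
w=W(th,(-.30,0,.1)); go(w[0],w[1],.0715,th[2]+np.pi)
c=snap('side','s1'); a=c['pixels'][60:180,180:320]
cv2.imwrite('pics/s1z.png',cv2.resize(a,None,fx=5,fy=5,interpolation=cv2.INTER_CUBIC))
```

```text
shift [-0.0078  0.0006  0.0489] turn 0.0007 t 2.225 F [ 0.97 -0.09 -0.43]
```

View pics/s1z.png

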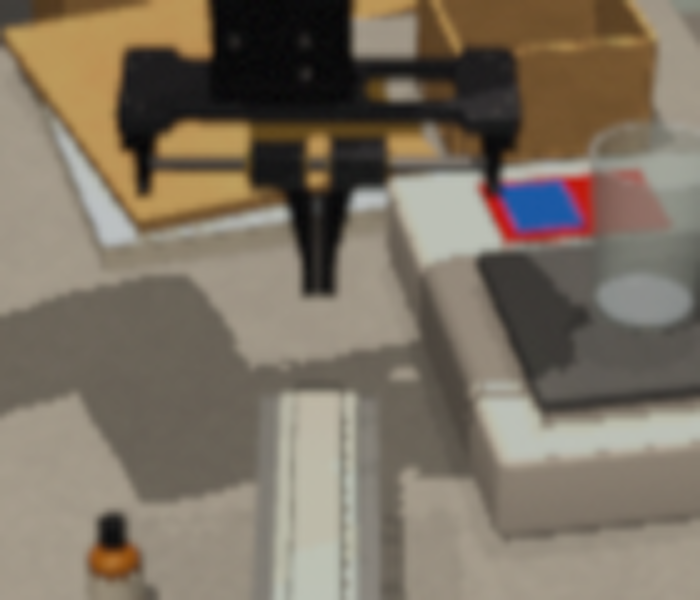

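Call:
servo_tool(
  steps=[0.0,0,0.0005,0.03,0,0.0,0,0.0005,0.049,0,0.0,0,0.0005,0.049,0,0.0,-0.008,0.0005,0.049,0,0.0,-0.012,0.0005,0.049,0,0.0,-0.015,0.0005,0.049,0,0.0,-0.018,0.0005,0.049,0,0.0,-0.021,0.0005,0.049,0,0.0,-0.024,0.0005,0.049,0,0.0,-0.024,0.0005,0.049,0],
)

```text
time: 3.52
position: [0.5977, 0.2186, 0.2544]
tool_rot: [0.768, 0.64, 0.0, 0.0]
ft_force: [0.5, 1.0, 1.0]
grip_width: 0.001
```

Run:
```python
from h import *
o=get_obs(); print(jig(o['position']).round(4),o['position'][2]-tip_reach)
c=snap('top','t2'); a=c['pixels'][135:225,135:345]
cv2.imwrite('pics/t2z.png',cv2.resize(a,None,fx=3.8,fy=3.8,interpolation=cv2.INTER_CUBIC))
c=snap('side','s2'); a=c['pixels'][90:280,180:320]
cv2.imwrite('pics/s2z.png',cv2.resize(a,None,fx=3.1,fy=3.1,interpolation=cv2.INTER_CUBIC))
```

```text
[-0.2844  0.0007] 0.07221317104659927
```

View pics/t2z.png

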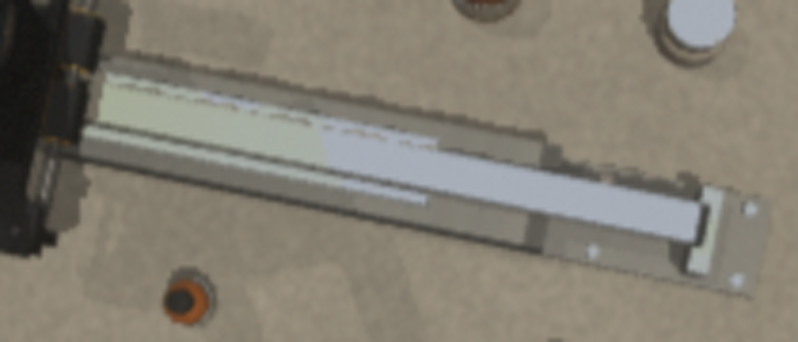

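View pics/s2z.png

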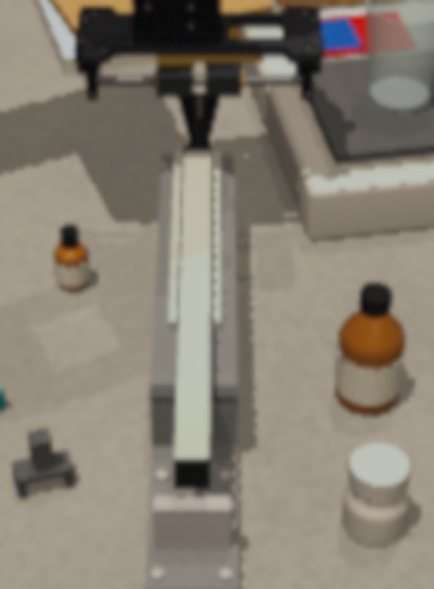

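Call:
servo_tool(
  steps=[0.0,-0.003,0,0,0,0.0,-0.008,0,0,0,0.0,-0.014,0,0,0,0.0,-0.02,0,0,0,0.0,-0.026,0,0,0,0.0,-0.032,0,0,0,0.0,-0.038,0,0,0,0.0,-0.044,0,0,0,0.0,-0.05,0,0,0,0.0,-0.054,0,0,0,0.0,-0.058,0,0,0,0.0,-0.058,0,0,0],
)

```text
time: 5.12
position: [0.5871, 0.1609, 0.2543]
tool_rot: [0.768, 0.64, -0.0, 0.0]
ft_force: [1.4, 1.4, 2.9]
grip_width: 0.0007
```

```bash
cat > look.py <<'E'
from h import *
import sys
n=sys.argv[1]
o=get_obs(); print(jig(o['position']).round(4),o['position'][2]-tip_reach, o['ft_force'].round(1),o['time'])
c=snap('side',n); a=c['pixels'][120:280,200:290]
cv2.imwrite('pics/'+n+'z.png',cv2.resize(a,None,fx=3.6,fy=3.6,interpolation=cv2.INTER_CUBIC))
E
python3 look.py s3
python3 - <<'E'
from h import *
c=snap('top','t3'); a=c['pixels'][135:225,155:365]
cv2.imwrite('pics/t3z.png',cv2.resize(a,None,fx=3.8,fy=3.8,interpolation=cv2.INTER_CUBIC))
E
```

```text
[-0.2257  0.0006] 0.07205392676525627 [1.4 1.4 2.9] 5.125
```

View pics/s3z.png

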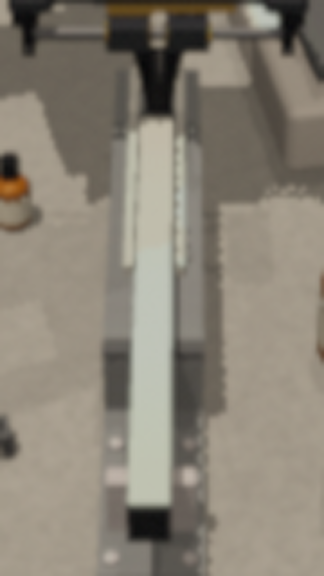

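View pics/t3z.png

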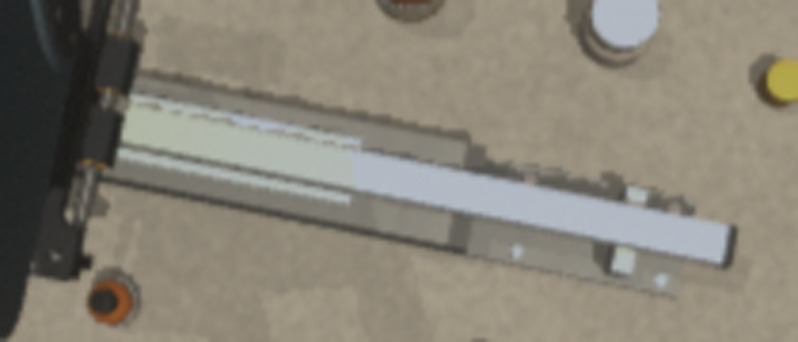

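Call:
servo_tool(
  steps=[0.0,-0.004,0,0,0,0.0,-0.004,0,0,0,0.0,0.004,0,0,0,0.0,0.004,0,0,0],
)

```text
time: 5.72
position: [0.5876, 0.1656, 0.2539]
tool_rot: [0.768, 0.64, -0.001, -0.0]
ft_force: [-0.3, -0.8, 0.2]
grip_width: 0.0002
```

```bash
cat >> look.py <<'E'
g=c['pixels'].astype(int)
old=load('s3')['pixels'].astype(int) 
def cap(p):
    m=(p.sum(2)<100)[235:320,225:265]; ys,xs=np.nonzero(m); return len(ys),(xs.mean()+225).round(1),(ys.mean()+235).round(2)
print('cap',cap(old),cap(g))
E
python3 look.py s4
```

```text
[-0.2305  0.0003] 0.07167086422873772 [-0.3 -0.8  0.2] 5.725
cap (72, np.float64(241.1), np.float64(265.25)) (68, np.float64(241.1), np.float64(266.97))
```

Call:
servo_tool(
  steps=[0.0,-0.006,0,0,0,0.0,-0.0125,0,0,0,0.0,-0.0125,0,0,0,0.0,-0.0065,0,0,0,0.0,-0.0065,0,0,0],
)

```text
time: 6.4
position: [0.5867, 0.1594, 0.2543]
tool_rot: [0.768, 0.64, 0.0, 0.0]
ft_force: [0.1, -0.3, -0.3]
grip_width: 0.0007
```

```bash
python3 look.py s5
```

```text
[-0.2242  0.0005] 0.07212384730398005 [ 0.1 -0.3 -0.3] 6.4
cap (72, np.float64(241.1), np.float64(265.25)) (73, np.float64(240.9), np.float64(268.99))
```

Call:
servo_tool(
  steps=[0.0,-0.005,0,0,0,0.0,-0.0105,0,0,0,0.0,-0.0105,0,0,0,0.0,-0.0045,0,0,0,0.0,-0.0045,0,0,0],
)

```text
time: 7.08
position: [0.5859, 0.1549, 0.2543]
tool_rot: [0.768, 0.64, 0.0, 0.0]
ft_force: [-0.0, -0.1, 0.5]
grip_width: 0.0005
```

```bash
python3 look.py s6
```

```text
[-0.2196  0.0005] 0.07208233080093598 [-0.  -0.1  0.5] 7.075
cap (72, np.float64(241.1), np.float64(265.25)) (76, np.float64(241.0), np.float64(270.33))
```

Call:
servo_tool(
  steps=[0.0,-0.005,0,0,0,0.0,-0.0105,0,0,0,0.0,-0.0105,0,0,0,0.0,-0.0045,0,0,0,0.0,-0.0045,0,0,0],
)

```text
time: 7.75
position: [0.5851, 0.1505, 0.2543]
tool_rot: [0.768, 0.64, 0.0, 0.0]
ft_force: [0.5, 0.7, 0.3]
grip_width: 0.0005
```

```bash
python3 look.py s7
```

```text
[-0.2151  0.0006] 0.07206907820470052 [0.5 0.7 0.3] 7.75
cap (72, np.float64(241.1), np.float64(265.25)) (74, np.float64(240.7), np.float64(272.22))
```

Call:
servo_tool(
  steps=[0.0,-0.005,0,0,0,0.0,-0.0105,0,0,0,0.0,-0.0105,0,0,0,0.0,-0.0045,0,0,0,0.0,-0.0045,0,0,0],
)

```text
time: 8.43
position: [0.5842, 0.146, 0.2543]
tool_rot: [0.768, 0.64, -0.0, 0.0]
ft_force: [-0.1, 0.3, 0.3]
grip_width: 0.0003
```

```bash
python3 look.py s8
```

```text
[-0.2106  0.0005] 0.07206909303447515 [-0.1  0.3  0.3] 8.425
cap (72, np.float64(241.1), np.float64(265.25)) (74, np.float64(240.7), np.float64(274.22))
```

Call:
servo_tool(
  steps=[0.0,-0.005,0,0,0,0.0,-0.0105,0,0,0,0.0,-0.0105,0,0,0,0.0,-0.0045,0,0,0,0.0,-0.0045,0,0,0],
)

```text
time: 9.1
position: [0.5834, 0.1416, 0.2543]
tool_rot: [0.768, 0.64, -0.0, 0.0]
ft_force: [-0.0, -0.1, -0.8]
grip_width: 0.0004
```

```bash
python3 look.py s9
```

```text
[-0.2061  0.0005] 0.07207637117079593 [-0.  -0.1 -0.8] 9.1
cap (72, np.float64(241.1), np.float64(265.25)) (81, np.float64(240.7), np.float64(276.63))
```

Call:
servo_tool(
  steps=[0.0,-0.005,0,0,0,0.0,-0.0105,0,0,0,0.0,-0.0105,0,0,0,0.0,-0.0045,0,0,0,0.0,-0.0045,0,0,0],
)

```text
time: 9.78
position: [0.5826, 0.1372, 0.2543]
tool_rot: [0.768, 0.64, 0.0, 0.0]
ft_force: [-0.2, -0.4, -0.5]
grip_width: 0.0004
```

```bash
python3 look.py s10
```

```text
[-0.2016  0.0006] 0.07209480085154193 [-0.2 -0.4 -0.5] 9.775
cap (72, np.float64(241.1), np.float64(265.25)) (59, np.float64(241.1), np.float64(284.22))
```

View pics/s10z.png

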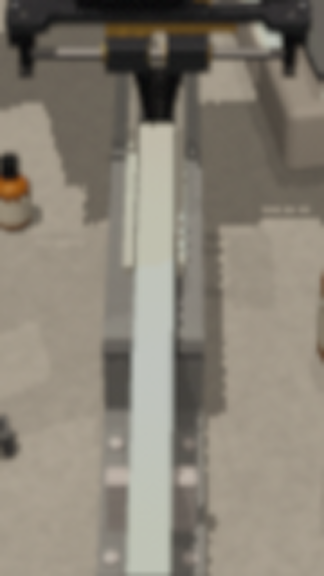

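Call:
servo_tool(
  steps=[0.0,0.01,0,0,0,0.0,0.015,0,0,0,0.0,0.015,0,0,0],
)

```text
time: 10.2
position: [0.5853, 0.1522, 0.2543]
tool_rot: [0.768, 0.64, 0.0, 0.0]
ft_force: [-0.7, 0.8, -0.2]
grip_width: 0.0004
```

```bash
python3 look.py s11
python3 - <<'E'
from h import *
a=load('s11')['pixels'][150:310,190:310]
cv2.imwrite('pics/s11y.png',cv2.resize(a,None,fx=3.7,fy=3.7,interpolation=cv2.INTER_CUBIC))
c=snap('top','t11'); a=c['pixels'][135:225,165:375]
cv2.imwrite('pics/t11z.png',cv2.resize(a,None,fx=3.8,fy=3.8,interpolation=cv2.INTER_CUBIC))
E
```

```text
[-0.2169  0.0005] 0.07206391757794231 [-0.7  0.8 -0.2] 10.2
cap (72, np.float64(241.1), np.float64(265.25)) (60, np.float64(241.1), np.float64(284.27))
```

View pics/s11y.png

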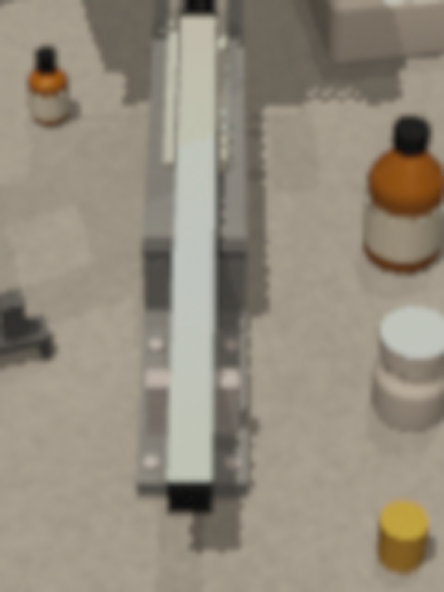

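View pics/t11z.png

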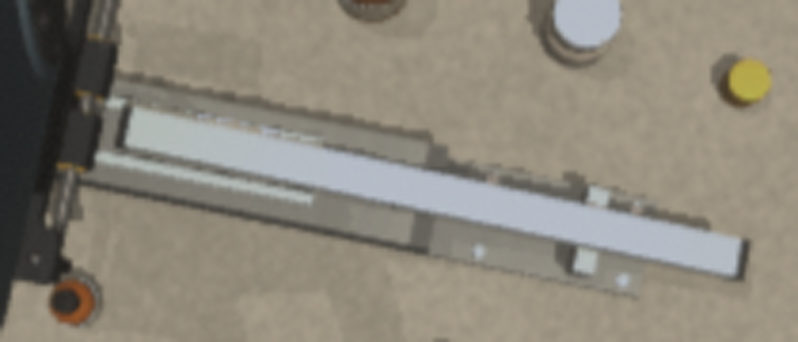

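Run:
```python
from h import *
for n,k,b in (('t11','t',(205,175,385,215)),('s11','s',(225,205,265,295))):
    a=load(n)['pixels']; x0,y0,x1,y1=b; a=a[y0:y1,x0:x1]
    f=6 if k=='s' else 4.4
    cv2.imwrite(f'pics/{n}f.png',cv2.resize(a,None,fx=f,fy=f,interpolation=cv2.INTER_NEAREST))
```

```text
(no output)
```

View pics/t11f.png

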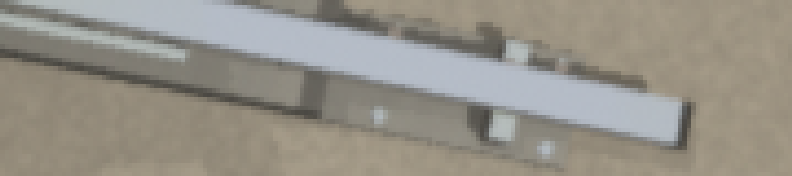

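View pics/s11f.png

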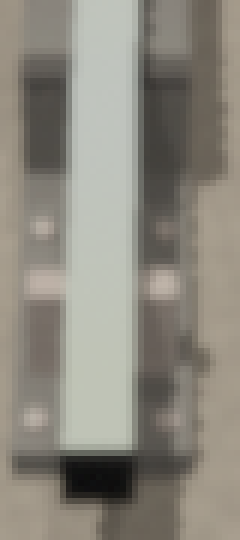

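Run:
```python
from h import *
from scipy.optimize import least_squares
t,s=load('t11'),load('s11')
U=lambda x,y:(225+x/6-.5,205+y/6-.5)
V=lambda x,y:(205+x/4.4-.5,175+y/4.4-.5)
def B(p,x,y,z):
    F,y0,dy,ti=p
    return W(th,(x*np.cos(ti)+z*np.sin(ti), y0+y+x*dy, .06-x*np.sin(ti)+z*np.cos(ti)))
def line(c,k,p,y,u=None,v=None):
    # image crossing of beam top edge at given u or v
    a=np.array(pw(k,c,B(p,-.1,y,.022)));b=np.array(pw(k,c,B(p,.17,y,.022)))
    if v is not None: return (a+(b-a)*(v-a[1])/(b[1]-a[1]))[0]
    return (a+(b-a)*(u-a[0])/(b[0]-a[0]))[1]
def res(p):
    r=[]; F=p[0]
    for (x,y),yy in (((63,500),-.011),((133,500),.011)): r+=list(np.array(pw('s',s,B(p,F,yy,0)))-U(x,y))
    for xl,xr,y in ((68,137,280),(76,140,60)):
        r.append(line(s,'s',p,-.011,v=U(0,y)[1])-U(xl,0)[0]); r.append(line(s,'s',p,.011,v=U(0,y)[1])-U(xr,0)[0])
    for (x,y),yy in (((690,101),.011),((685,150),-.011)): r+=list(np.array(pw('t',t,B(p,F,yy,.022)))-V(x,y))
    for x,yu,yl in ((320,22,72),(600,82,130)):
        r.append(line(t,'t',p,.011,u=V(x,0)[0])-V(0,yu)[1]); r.append(line(t,'t',p,-.011,u=V(x,0)[0])-V(0,yl)[1])
    return np.array(r)
so=least_squares(res,[.175,0,0,.1],x_scale=[.1,.01,.01,.1]); print(so.x.round(4)); print(res(so.x).round(1)); np.save('beam.npy',so.x)
print(np.load('clip.npy'))
```

```text
[ 0.1761  0.0002 -0.0057  0.091 ]
[-0.  -0.   0.1  0.  -0.1 -0.2 -0.3 -0.3  0.4  0.5 -0.3 -0.6  0.1 -0.7
  0.3 -0.2]
[ 0.43785859 -0.06568475 -1.46396479]
```

Run:
```python
from h import *
c=np.load('clip.npy'); go(c[0],c[1],.10,c[2]+np.pi)
```

```text
shift [-0.2405 -0.1057 -0.0279] turn -0.2883 t 10.3 F [ 0.88 -0.79 -0.29]
```

Call:
servo_tool(
  steps=[0.0,0.005,0,-0.05,0,0.04,0.005,-0.02,-0.07,-0.1,0.04,-0.05,-0.05,-0.07,-0.288,0.04,-0.12,-0.08,-0.06,-0.288,0.04,-0.18,-0.1057,-0.04,-0.288,0.04,-0.2405,-0.1057,-0.028,-0.288,0.04,-0.2405,-0.1057,-0.028,-0.288,0.04,-0.2405,-0.1057,-0.028,-0.288,0.04,-0.2405,-0.1057,-0.028,-0.288],
)

```text
time: 11.42
position: [0.438, -0.0654, 0.2825]
tool_rot: [0.669, 0.744, 0.0, 0.0]
ft_force: [-0.5, -0.4, -0.8]
grip_width: 0.0397
```

Run:
```python
from h import *
c=np.load('clip.npy'); go(c[0],c[1],.024,c[2]+np.pi)
k=snap('side','s12'); a=k['pixels'][120:280,140:290]
cv2.imwrite('pics/s12z.png',cv2.resize(a,None,fx=3.7,fy=3.7,interpolation=cv2.INTER_CUBIC))
print(get_obs()['grip_width'])
```

```text
shift [-0.0003 -0.0002  0.0763] turn -0.0007 t 11.425 F [-0.54 -0.45 -0.84]
0.040004952445465855
```

View pics/s12z.png

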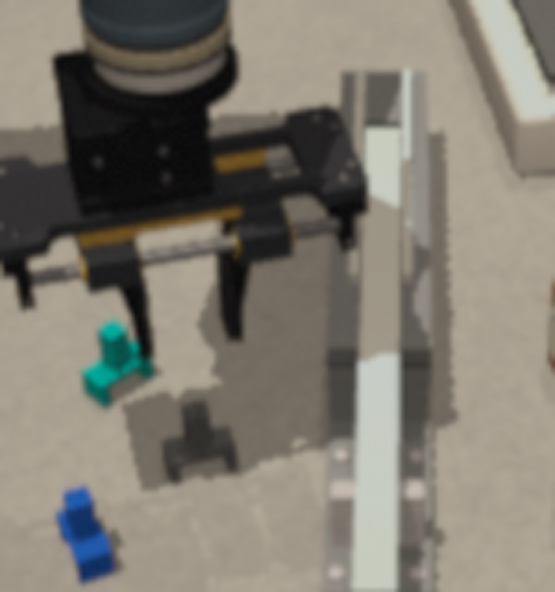

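Run:
```python
from h import *
s=load('s12'); o=get_obs(); p=o['position']; M=R.from_quat(o['tool_rot']).as_matrix()
for yy in (-.095,.095):
  for zz in (.10,.113,.125,.1822):
    for xx in (-.0375,.0,.0375):
      w=p+M@np.array([xx,yy,zz]); u,v=pw('s',s,w); print(yy,zz,xx,round((u-140)*3.7),round((v-120)*3.7))
for yy in (-.02,.02):
    w=p+M@np.array([-.0,yy,.1822]); u,v=pw('s',s,w); print('tip',round((u-140)*3.7),round((v-120)*3.7))
c=np.load('clip.npy');print(jig(c))
```

```text
-0.095 0.1 -0.0375 -1 296
-0.095 0.1 0.0 -10 250
-0.095 0.1 0.0375 -18 206
-0.095 0.113 -0.0375 3 316
-0.095 0.113 0.0 -6 270
-0.095 0.113 0.0375 -15 226
-0.095 0.125 -0.0375 6 334
-0.095 0.125 0.0 -3 287
-0.095 0.125 0.0375 -11 244
-0.095 0.1822 -0.0375 21 416
-0.095 0.1822 0.0 12 368
-0.095 0.1822 0.0375 4 324
0.095 0.1 -0.0375 370 228
0.095 0.1 0.0 351 186
0.095 0.1 0.0375 333 146
0.095 0.113 -0.0375 371 248
0.095 0.113 0.0 352 205
0.095 0.113 0.0375 334 165
0.095 0.125 -0.0375 371 266
0.095 0.125 0.0 352 223
0.095 0.125 0.0375 334 183
0.095 0.1822 -0.0375 372 347
0.095 0.1822 0.0 353 303
0.095 0.1822 0.0375 336 262
tip 150 342
tip 222 328
[ 0.02414537 -0.10505819]
```

Call:
servo_tool(
  steps=[0.04,0,0,-0.02,1.57,0.04,0,0,-0.02,1.57,0.04,0,0,-0.02,1.57,0.04,0,0,-0.02,1.57,0.04,0,0,-0.02,1.57,0.04,0,0,-0.02,1.57,0.04,0,0,-0.02,1.57,0.04,0,0,-0.02,1.57,0.04,0,0,0,1.57,0.04,0,0,0.02,1.57,0.04,0,0,0.02,1.57,0.04,0,0,0.02,1.57],
)

```text
time: 12.98
position: [0.4381, -0.0652, 0.2627]
tool_rot: [0.999, 0.054, 0.0, 0.0]
ft_force: [0.0, 0.4, 0.1]
grip_width: 0.0403
```

Run:
```python
from h import *
c=np.load('clip.npy'); go(c[0],c[1],.025,c[2]+np.pi/2)
k=snap('side','s13'); a=k['pixels'][120:280,140:290]
cv2.imwrite('pics/s13z.png',cv2.resize(a,None,fx=3.7,fy=3.7,interpolation=cv2.INTER_CUBIC))
```

```text
shift [-0.0004  0.0004  0.0555] turn 0.0015 t 12.975 F [0.   0.41 0.12]
```

View pics/s13z.png

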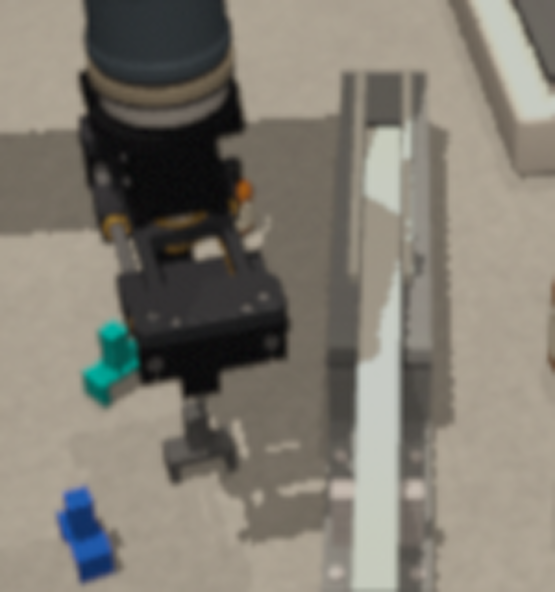

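Call:
servo_tool(
  steps=[0.04,0,0,0.025,0,0.04,0,0,0.045,0,0.04,0,0,0.0555,0,0.04,0,0,0.0555,0,0,0,0,0.0555,0,0,0,0,0.0555,0,0,0,0,0.0555,0,0,0,0,0.0555,0,0,0,0,0.0555,0],
  force=12,
)

```text
time: 14.15
position: [0.4379, -0.0659, 0.2071]
tool_rot: [0.999, 0.053, 0.0, 0.0]
ft_force: [-0.0, 0.6, 4.2]
grip_width: 0.014
```

Call:
servo_tool(
  steps=[0,0,0,-0.02,0,0,0,0,-0.07,0,0,0,0,-0.12,0,0,0,0,-0.12,0,0,0,0,-0.12,0],
)

```text
time: 14.78
position: [0.4373, -0.0656, 0.3264]
tool_rot: [0.999, 0.053, -0.0, -0.0]
ft_force: [-0.5, -0.3, -0.4]
grip_width: 0.014
```

Run:
```python
from h import *
w=W(th,(.0035,.0002,0)); go(w[0],w[1],.130,th[2]+np.pi/2)
b=load('s11')
k=snap('side','s14'); a=k['pixels'][100:300,140:310]
cv2.imwrite('pics/s14z.png',cv2.resize(a,None,fx=2.9,fy=2.9,interpolation=cv2.INTER_CUBIC))
k=snap('top','t14'); a=k['pixels'][150:280,180:370]
cv2.imwrite('pics/t14z.png',cv2.resize(a,None,fx=4,fy=4,interpolation=cv2.INTER_CUBIC))
```

```text
shift [0.1073 0.0103 0.0142] turn 0.2891 t 14.775 F [-0.53 -0.32 -0.43]
```

View pics/s14z.png

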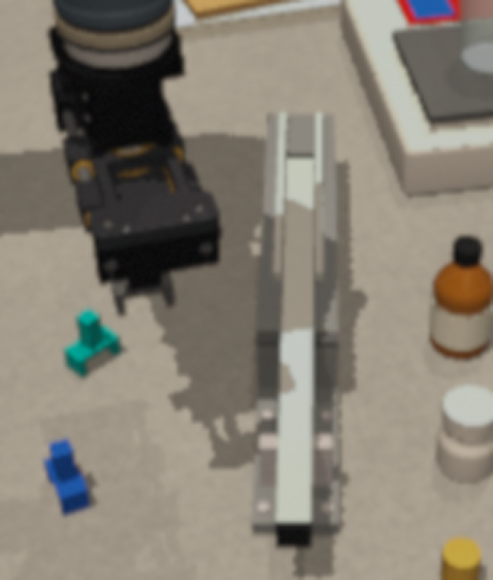

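View pics/t14z.png

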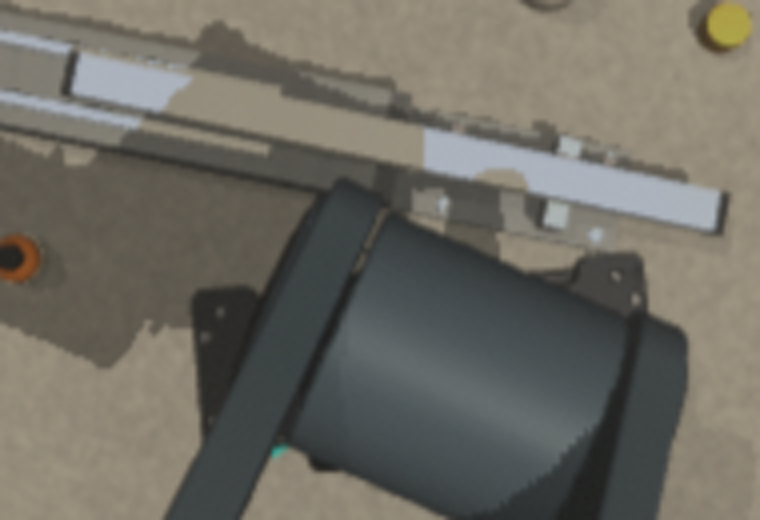

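Call:
servo_tool(
  steps=[0,0.04,0.006,0,0.1,0,0.08,0.011,0,0.2,0,0.1073,0.0118,0,0.289,0,0.1073,0.0118,0.01,0.289,0,0.1073,0.0118,0.014,0.289,0,0.1073,0.0118,0.014,0.289],
)

```text
time: 15.62
position: [0.5441, -0.0659, 0.3114]
tool_rot: [0.996, -0.091, -0.002, -0.0]
ft_force: [-0.3, 0.5, -0.9]
grip_width: 0.0141
```

Run:
```python
from h import *
o=get_obs(); print(jig(o['position']).round(4))
w=W(th,(.005,.0002,0)); go(w[0],w[1],.095,th[2]+np.pi/2)
k=snap('side','s15'); a=k['pixels'][130:290,190:290]
cv2.imwrite('pics/s15z.png',cv2.resize(a,None,fx=3.6,fy=3.6,interpolation=cv2.INTER_CUBIC))
# predicted clip feet/plate front points
def C(x,y,z): return W(th,(.005+x,.0002+y,.105+z))
for p in ((.01,-.02,0),(.01,.02,0),(.01,-.014,0),(.01,.014,0),(.01,-.02,.019),(.01,.02,.019)): print(p,np.array(pw('s',k,C(*p))).round(1))
a=k['pixels'][190:260,210:280]; cv2.imwrite('pics/s15c.png',cv2.resize(a,None,fx=8,fy=8,interpolation=cv2.INTER_CUBIC))
```

```text
[ 0.0051 -0.0005]
shift [ 0.0008 -0.0001  0.0342] turn 0.0003 t 15.625 F [-0.28  0.5  -0.86]
(0.01, -0.02, 0) [232.4 206.3]
(0.01, 0.02, 0) [252.  206.3]
(0.01, -0.014, 0) [235.3 206.3]
(0.01, 0.014, 0) [249.1 206.3]
(0.01, -0.02, 0.019) [232.2 199.2]
(0.01, 0.02, 0.019) [252.1 199.2]
```

View pics/s15c.png

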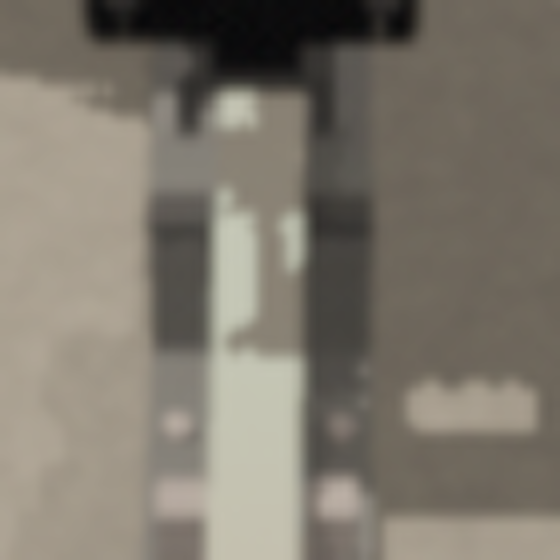

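Call:
servo_tool(
  steps=[0,0.0008,0,0.015,0,0,0.0008,0,0.025,0,0,0.0008,0,0.031,0,0,0.0008,0,0.034,0,0,0.0008,0,0.034,0],
)

```text
time: 16.3
position: [0.5465, -0.0662, 0.2786]
tool_rot: [0.996, -0.091, -0.0, -0.0]
ft_force: [0.3, 0.1, -0.7]
grip_width: 0.014
```

Run:
```python
from h import *
o=get_obs(); print(jig(o['position']).round(4),o['position'][2]-tip_reach,o['ft_force'])
k=snap('side','s16')
a=k['pixels'][190:310,200:290]; cv2.imwrite('pics/s16c.png',cv2.resize(a,None,fx=5,fy=5,interpolation=cv2.INTER_CUBIC))
```

```text
[0.005  0.0019] 0.09636024109520294 [ 0.33157482  0.06193552 -0.72038751]
```

View pics/s16c.png

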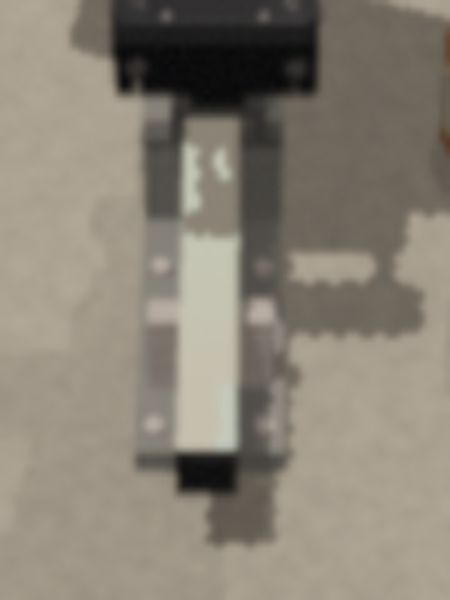

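Call:
servo_tool(
  steps=[0,-0.0015,0,0.001,0,0,-0.0015,0,0.001,0,0,-0.0015,0,0.001,0],
)

```text
time: 16.73
position: [0.5451, -0.066, 0.278]
tool_rot: [0.996, -0.091, 0.0, 0.0]
ft_force: [-0.9, -0.5, 0.3]
grip_width: 0.014
```

Run:
```python
from h import *
o=get_obs(); print(jig(o['position']).round(4),o['position'][2]-tip_reach,o['ft_force'])
k=snap('side','s17')
a=k['pixels'][190:270,210:280]; cv2.imwrite('pics/s17c.png',cv2.resize(a,None,fx=7,fy=7,interpolation=cv2.INTER_CUBIC))
```

```text
[0.005  0.0004] 0.09576209988522924 [-0.93253945 -0.46374055  0.28527047]
```

View pics/s17c.png

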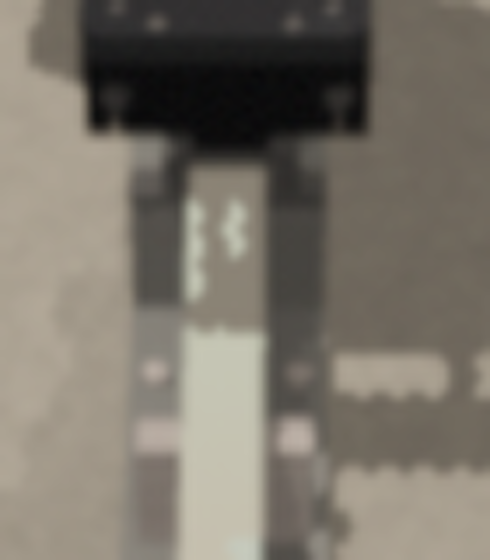

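Call:
servo_tool(
  steps=[0,0,0,0.0012,0,0,0,0,0.0012,0,0.018,0,0,0.0012,0,0.024,0,0,0.0012,0,0.04,0,0,0.0012,0,0.04,0,0,0.0012,0,0.04,0,0,0.0012,0],
)

```text
time: 17.65
position: [0.5451, -0.066, 0.2766]
tool_rot: [0.996, -0.091, 0.0, 0.0]
ft_force: [0.4, -0.5, 0.4]
grip_width: 0.0387
```

Run:
```python
from h import *
o=get_obs(); print(jig(o['position']).round(4),o['position'][2]-tip_reach,o['ft_force'])
k=snap('side','s18')
a=k['pixels'][190:310,200:290]; cv2.imwrite('pics/s18c.png',cv2.resize(a,None,fx=5,fy=5,interpolation=cv2.INTER_CUBIC))
```

```text
[0.005  0.0004] 0.09437179645606328 [ 0.40112205 -0.53089917  0.41424656]
```

View pics/s18c.png

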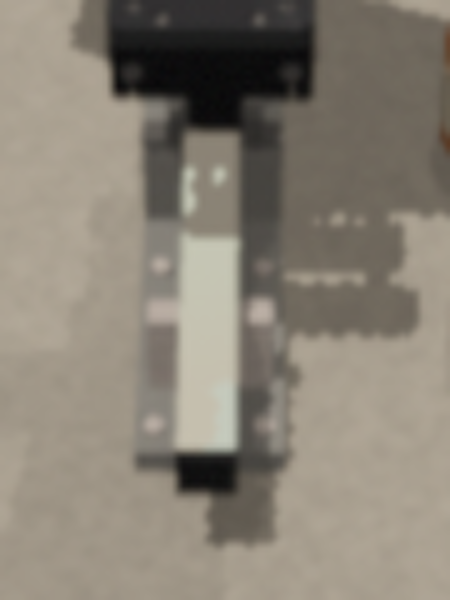

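Call:
servo_tool(
  steps=[0.045,0,0,-0.002,0,0.045,0,0,-0.01,0,0.045,0,0,-0.025,0,0.045,0,0,-0.05,0,0.045,0,0,-0.1,0,0.045,-0.05,0,-0.14,0,0.045,-0.11,0,-0.15,0,0.045,-0.16,0,-0.15,0,0.045,-0.16,0,-0.15,0],
)

```text
time: 18.82
position: [0.3836, -0.0354, 0.4273]
tool_rot: [0.996, -0.091, -0.001, -0.0]
ft_force: [0.8, -0.6, 0.3]
grip_width: 0.0448
```

Run:
```python
from h import *
o=get_obs(); print(jig(o['position']).round(4),o['position'][2]-tip_reach,o['time'])
k=snap('side','s19')
a=k['pixels'][190:290,205:280]; cv2.imwrite('pics/s19c.png',cv2.resize(a,None,fx=6,fy=6,interpolation=cv2.INTER_CUBIC))
k=snap('top','t19')
a=k['pixels'][135:235,180:370]; cv2.imwrite('pics/t19c.png',cv2.resize(a,None,fx=4.2,fy=4.2,interpolation=cv2.INTER_CUBIC))
```

```text
[ 0.0042 -0.1639] 0.24505778465980513 18.825
```

View pics/s19c.png

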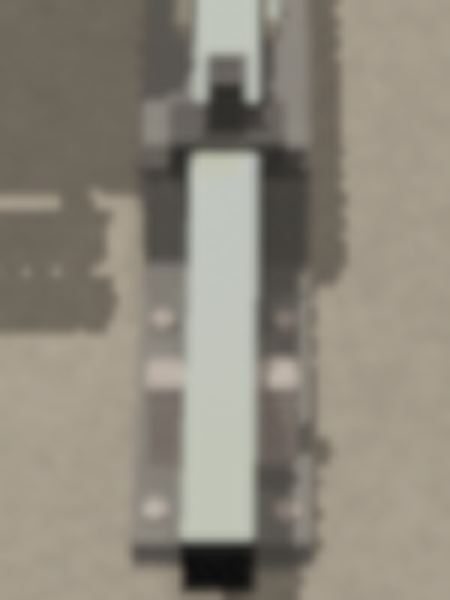

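View pics/t19c.png

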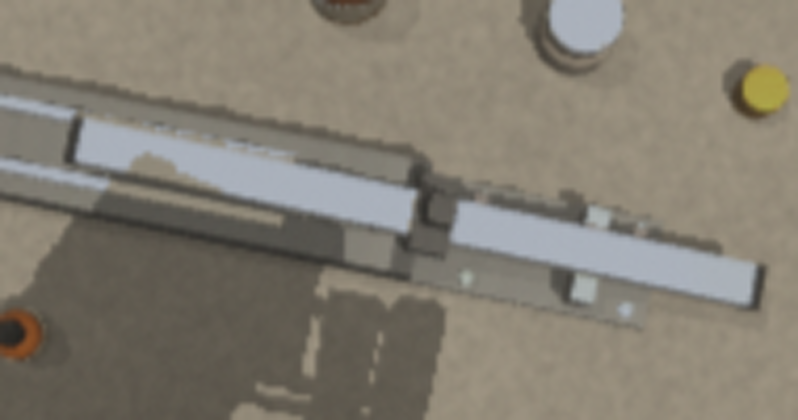

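Run:
```python
from h import *
t,s=load('t19'),load('s19')
ti=.106
def C(X,x,y,z): # clip local, origin at beam z=.008 ; X = jig x of origin
    o=np.array([X,0,.06-(X-.008*np.sin(ti))*np.tan(ti)+.008*np.cos(ti)])
    return W(th,o+np.array([x*np.cos(ti)+z*np.sin(ti),y+.0004,-x*np.sin(ti)+z*np.cos(ti)]))
for X in (-.002,.002,.006):
    q=lambda *p:((np.array(pw('t',t,C(X,*p)))-[180,135]+.5)*4.2).round(0)
    r=lambda *p:((np.array(pw('s',s,C(X,*p)))-[205,190]+.5)*6).round(0)
    print(X,'t rear/front plate mid',q(-.01,0,.019),q(.01,0,.019),'blk',q(0,0,.047),'s: plate front top/bottom',r(.01,0,.019),r(.01,0,.014),'feet',r(.01,-.02,0),r(.01,.02,0),'blk top front',r(.007,0,.047))
```

```text
-0.002 t rear/front plate mid [404. 209.] [443. 217.] blk [431. 208.] s: plate front top/bottom [227. 132.] [227. 142.] feet [170. 168.] [285. 169.] blk top front [227.  70.]
0.002 t rear/front plate mid [412. 210.] [451. 219.] blk [439. 210.] s: plate front top/bottom [227. 141.] [227. 151.] feet [170. 177.] [285. 178.] blk top front [227.  79.]
0.006 t rear/front plate mid [420. 212.] [458. 220.] blk [447. 212.] s: plate front top/bottom [227. 150.] [227. 159.] feet [170. 186.] [285. 186.] blk top front [227.  88.]
```

```bash
python3 -c "
from rig import *
print(hand_in())"
```

```text
the job is handed in; nothing more can be done
None
```

The beam is tipped over the fulcrum edge and the clip sits astride it above the edge. I handed the job in at about 19 s; no verdict is reported.

**Beam:** I pushed the tail in one long slide, then in steps of about 4.5 mm with a back-off after each. It tipped by itself on the last step, so its balance point should be no more than about 5 mm past the edge (limit about 7 mm). That corresponds to under about 0.2 N on the sill, but I could not measure the sill force directly. Two pictures 0.4 s apart, finger backed off, showed the front at rest.

**Clip:** I turned the gripper 90° before gripping, because its drooping ends would otherwise have come down on the beam. I carried the dark clip over and released it about 1 mm above the beam.

**Last checks:** The final side and top pictures match a fully seated clip about 2 to 3 mm beyond the edge. It is in line with the beam and centred to within about 1 mm. The beam is still tipped and the arm is well clear. I saw no bystander moved in these pictures.

**Disagreements:**
- The camera fit gave the beam's tilt as 0.091 rad, against the nominal 0.106 to 0.11. It is within the allowed range, and I put the gap down to camera calibration.
- The two cameras also disagreed by about 5 mm in height, which I split evenly between them. I took heights from the known dimensions instead.

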